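Seat the lens tube in its V-blocks and clamp it

ROBOT

A 6-joint arm with a two-finger parallel gripper is mounted at the origin on the work surface. World frame = base frame: x ahead of the robot, y to its left, z up, the work surface at z = 0. Lengths are in m, angles in rad, forces in N, time in s.
With the tool pointing down it reaches from about 0.375 to 0.975 m from the base axis. Payload 3.8 kg.
Tool frame: the origin (TCP) lies on the centre line of the jaws, within the pads' length; the fingertips stand 17 mm ahead of it and the grasp point (between the pads) lies 2 mm behind it (bot.tip_extent is the distance from the TCP to the fingertips, in m); z points along the fingers, y is the line along which they close (so a half turn about z gives the same grasp; the last joint's range is limited). The gripper opens to 85 mm and grips with 20 to 120 N. Pads are 22 mm wide; open, the fingers measure 114 mm over their backs; the gripper's body (76 mm by 85 mm) begins 54 mm behind the grasp point. The pads swing forward as they close: fully open they stand 13 mm farther back than shut.
Start: joints at [1.284, 0.264, 1.604, -0, 1.274, -0.037], TCP at [0.167, 0.654, 0.248] pointing down, gripper open.
Joint ranges: [-2.63, 2.63], [-0.94, 2.18], [0.31, 2.57], [-1.31, 4.45], [0, 2.66], [-2.55, 2.55]. Speed limits (rad/s): [2.57, 2.57, 3.14, 3.14, 3.14, 3.14].

INTERFACE

Orientations are given as a rotation vector (axis times angle).
In Python, from workcell import readout, read_camera, finish_job, bot gives the robot as it stands.
- The arm moves only by the tool jog_arm, never from a script. Its argument "deltas" is one flat list of numbers, 7 for each row, row after row: the shift along the tool's x, y, z in m, then the turn, a rotation vector about the tool's x, y, z in degrees, then the gripper command: -1 is shut, 1 is fully open, values between are in proportion. A call has 1 to 8 rows; each row is the pose to reach, as a shift and turn from the pose commanded when the call began, along the tool's axes at that moment; what a row does not reach only later rows make up. A row lasts 1/10 s, in which the tool goes at most 50 mm and 8.59 degrees, less where a joint would pass 70% of its speed; a pose out of reach is approached as far as the arm can. A call with a gripper value outside its range is refused whole. The fingers move at their own pace and stop on an object; "squeeze" is the grip in N (left out, the last holds). Time passes only in rows, so rows that repeat a pose let the fingers close. It gives the time, the measured TCP pose, the force, the opening and the grip force at its end, in the units of the state.
- readout.read_state(): the state, without advancing time (a new reading comes with each control period).
- read_camera(name): name is "side" or "top"; returns a dict with "color" (384x512x3 uint8, blue, green, red), "fx", "fy", "cx", "cy" (pixels), "origin" and "attitude" of the camera in the world. Camera axes: x right, y down, z forward; pixel columns grow to the right and rows downward; lengths in m; the calibration is good to about 2 mm. A picture is of the moment at which its call begins. There is no depth.
- finish_job(): hands the job in; it is judged then, once.
The state is a dict: "time": time; "q": joint angles; "joint_vel": joint speeds; "joint_torque": joint torques, N m; "tool_pos": TCP position; "tcp_rot": TCP orientation; "wrist_force": force on the tool from outside, world axes, zero at the start; "torque": the same for the moment, N m; "width": opening from 0.0 (shut) to 1.0 (fully open); "grip_force": force on a finger pad.
Only numpy, scipy, OpenCV 4.12 (cv2) and the standard library are available. Lean on these libraries where they do the work, as an engineer would, in place of code of your own. Each camera call takes 0.05 s, during which the arm holds its last target. There are 200 camera calls.

TASK

Take the lens tube from the blue parts rest and lower it into the two black V-blocks, hood pointing the same way as the clamp end, so it beds down on both; while it lies bedded, slide it gently along the Vs until its brass tail has pushed the end stop's spring button fully in and you feel it come up solid. Then swing the red-handled clamp over and press it fully down so that its plunger holds the tube, and let go; never force the tube, the stop or the clamp, and leave everything else on the bench alone.

Things in the scene. Friction and masses are not known exactly. Their poses are not given: they have to be found in the camera images.
- tube: Loose round lens tube, about 0.35 kg. Origin on its axis, near the balance point; x runs along it towards the hood. Dark grey barrel, diameter 36 mm, x = -112 to +100 mm; black hood, diameter 48 mm, x = +100 to +135; brass tail, diameter 28, ends at x = -115. Grip it 10 to 25 mm on the tail side of the origin, to stay clear of the clamp. At the start its axis is level, 55 mm above the table.
- rest: Fixed blue parts rest, base 150 x 100 x 10 mm, two V saddles each 24 mm long centred at x = -60 and +60 mm with free space between them; the tube lies along its x axis. Origin: centre of its underside on the table.
- cradle: Fixed white base plate, 330 (x from -180 to +150 mm) x 160 x 12 mm, with two black 90-degree V-blocks, each 24 mm long, centred at x = -70 and x = +70 mm, V mouth 51 mm wide and level with the axis of a bedded tube; free space between the blocks. Origin on the table under the middle; x runs along the Vs from the end stop towards the clamp, z up. The tube's x axis must point along this x axis. The clamp stands over the block at x = +70 mm, its hinge on the +y side.
- seat (a point): Point on the axis of a properly bedded tube, midway between the V-blocks, 62 mm above the table; same axes as the cradle.
- stop: Fixed aluminium end-stop block (20 x 50 x 66 mm) at the cradle's -x end, its axes the cradle's; origin on the plate, 150 mm from the cradle's middle, at the foot of its +x face. Carries an adjusting screw with a brass button (diameter 22 mm) that springs in by 3 mm (about 1 N, hardly felt over the rubbing in the Vs) and is then solid; a push of 4 to 12 N is plenty. V friction holds the tube on it.
- screw_root (a point): Where the screw leaves the block's +x face, on the axis of a bedded tube. The screw's setting is NOT measured and differs each time: the free button's face stands 30 to 54 mm out from here (120 to 96 mm from the cradle's middle).
- tube_tail (a point): Centre of the flat end of the tube's brass tail, on the axis, 115 mm from the tube's origin.
- clamp (a joint): Angle of the clamp arm: 0 = fully down on its own hard stop (level), grows as it opens upward, up to 1.6; starts standing open at 1.15 to 1.35. Stiff hinge (friction about 0.35 N m), stays where left. Near 0.1 a rubber-tipped spring plunger under the arm meets the tube (57 mm from the hinge); fully down it presses on it with about 4 N. Closing takes about 4 N at the handle, rising to 7 N at the end; more only loads the hard stop.
- clamp_hinge (a point): On the clamp's hinge line, which runs along the cradle's x; 80 mm above the table, 57 mm to the cradle's +y side of the V's middle, at cradle x = +70 mm.
- clamp_handle (a point): Middle of the top face of the red handle pad (26 x 26 x 12 mm) at the free end of the clamp arm: with the arm down it is 84 mm from the hinge towards the cradle's -y and 28 mm above the hinge line; it moves with the arm, and stands up to 185 mm above the table while open, so bring the tube in above that. The arm is 18 mm wide along the hinge line and 10 mm thick.
- plunger: The rubber-tipped spring plunger (tip diameter 14 mm) under the clamp arm, 57 mm from the hinge; origin 6 mm above its tip, it moves with the arm.
- driver: Bystander: red-handled screwdriver, lying.
- tape: Bystander: amber tape roll, diameter 76 mm, 19 mm high.
- battery: Bystander: black battery pack 100 x 70 x 54 mm with a white cross strap.
- lenscap: Bystander: black lens cap, diameter 54 mm, 14 mm high.
- spacer: Bystander: brass ring, diameter 44 mm, 14 mm high.
- solvent: Bystander: clear bottle with blue cap, 120 mm high.
- spanner: Bystander: small spanner 140 mm long, lying.

How it is judged:
On the way, in this order (a step that is already met when the one before it is completed fails the run):
1. the tube lies bedded in both Vs and its tail presses the stop's spring button in (over 0.8 N for 0.2 s) (contact force between tube and stop above 0.8 N and contact force between tube and cradle above 0.5 N and y of tube in the frame of seat between -0.002 and 0.002 m and z of tube in the frame of seat below 0.002 m and angle between the x axis of tube and the x axis of cradle, either way round below 0.025 rad), for 0.2 s.
2. the clamp is down with its plunger pressing on the tube (value of joint clamp below 0.06 rad and contact force between plunger and tube above 1.5 N), for 0.2 s.
At the end, for the whole second after the job is handed in: The tube lies at rest in both Vs (axis within 2 mm of the seat, within 0.025 rad along it), its tail still pressing the stop's spring button (over 0.6 N, so within about 1.5 mm of solid), the clamp is down (joint under 0.06 rad), all released (y of tube in the frame of seat between -0.002 and 0.002 m and z of tube in the frame of seat between -0.003 and 0.002 m and angle between the x axis of tube and the x axis of cradle, either way round below 0.025 rad and contact force between tube and stop above 0.6 N and x of tube_tail in the frame of seat below -0.09 m and value of joint clamp below 0.06 rad and linear speed of tube below 0.01 m/s); the robot touches nothing.
It fails at once if the tube is forced against the V-blocks or the clamp (over 40 N) (contact force between tube and cradle above 40 N).
It fails at once if the tube is rammed against the stop (over 20 N) (contact force between tube and stop above 20 N).
It fails at once if the clamp is forced by the fingers (over 40 N) (contact force between the fingers and cradle above 40 N).
It fails at once if a bystander is disturbed (moved over 20 mm) (distance of any of driver, tape, battery, lenscap, spacer, solvent, spanner from where it was at the start of the episode above 0.02 m).
It also fails if it takes over 70 s, if anything falls off the work surface, if the arm or the gripper's body presses on something with over 40 N, if the wrist force passes 120 N, or if a joint passes its speed limit or range.

## Working session

There is one attempt and no reset: what is moved stays moved. The work goes in short steps, Python scripts to look and compute and a tool call to move; the robot and the scene stay as the last step left them, time stands still between calls to the robot, and variables do not carry over. Pictures are saved under pics/ and viewed, at most 10 in all, crops included, and the job is handed in when it is done.

Besides the shell and the picture viewer there is one more tool, called after ">>>" as a command line: name --argument value ..., lists and objects as JSON in quotes. jog_arm: Moves the arm, as the interface text tells. Its arguments: {"type":"object","properties":{"deltas":{"type":"array"},"squeeze":{"type":"number"}},"required":["deltas"]}

```bash
mkdir -p pics; ls; python3 - <<'E'
from workcell import readout, read_camera
import cv2, numpy as np
print(readout.read_state())
for n in("top","side"):
    d=read_camera(n); cv2.imwrite(f"pics/{n}0.png",d["color"])
    print(n,{k:np.round(v,4).tolist() for k,v in d.items() if k!="color"})
a=cv2.imread("pics/top0.png");b=cv2.imread("pics/side0.png")
E
```

```text
pics
{'time': 0.0, 'q': array([ 1.28412748e+00,  2.64798840e-01,  1.60535241e+00,  1.28916948e-05,
        1.27365908e+00, -3.69384629e-02]), 'joint_vel': array([ 0.00100642,  0.00255564,  0.00126202, -0.00071456,  0.00044404,
        0.00115743]), 'joint_torque': array([ 8.60085584e-04, -5.15099680e+01, -3.67313576e+01, -2.29100197e-04,
        1.27693152e-02, -2.08193177e-05]), 'tool_pos': array([0.16665511, 0.65341314, 0.24694283]), 'tcp_rot': array([-0.39121668, -3.11676452,  0.00343449]), 'wrist_force': array([-0.53591854,  0.22243395,  0.19517151]), 'torque': array([-0.03711469, -0.00295811,  0.00518818]), 'grip_force': 0.0, 'width': 0.9967602879270738}
top {'fx': 475.8694, 'fy': 475.8694, 'cx': 253.9152, 'cy': 191.9848, 'origin': [0.3274, -0.026, 1.4014], 'attitude': [-2.1667, 2.11, -0.19]}
side {'fx': 437.2552, 'fy': 437.2552, 'cx': 260.0569, 'cy': 186.7189, 'origin': [0.0154, -0.7297, 0.7257], 'attitude': [-2.0894, 0.7572, -0.3792]}
```

View pics/top0.png

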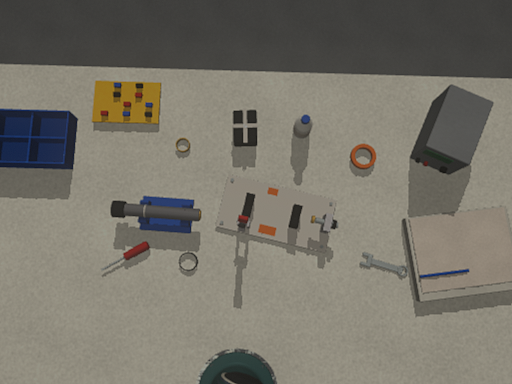

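View pics/side0.png

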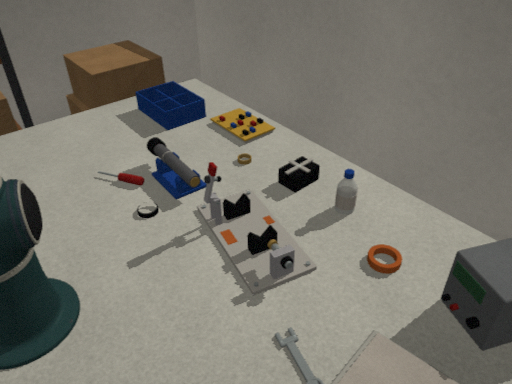

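The top view shows the tube at (155,211) with its hood on the left at (118,209) and tail at (200,214). The cradle is near (277,213), with the clamp at the left end (243,220) and the stop at right (327,222). In the side view the hood is at (155,146), the tail at (195,181), the clamp handle at (212,170) and the stop at (283,262). Next I'll enlarge both.

```bash
cat > h.py <<'E'
import numpy as np, cv2
from scipy.spatial.transform import Rotation as R
from workcell import readout, read_camera
def cam(n):
    d=read_camera(n); d["R"]=R.from_rotvec(d["attitude"]).as_matrix() if np.size(d["attitude"])==3 else np.array(d["attitude"]); d["o"]=np.array(d["origin"]); return d
def plane(d,uv,z):
    uv=np.atleast_2d(uv).astype(float)
    r=np.c_[(uv[:,0]-d["cx"])/d["fx"],(uv[:,1]-d["cy"])/d["fy"],np.ones(len(uv))]@d["R"].T
    return d["o"]+r*((z-d["o"][2])/r[:,2])[:,None]
def proj(d,p):
    c=(np.atleast_2d(p)-d["o"])@d["R"]; return np.c_[c[:,0]/c[:,2]*d["fx"]+d["cx"],c[:,1]/c[:,2]*d["fy"]+d["cy"]]
E
python3 - <<'E'
import cv2,numpy as np
from h import *
t=cam("top");s=cam("side")
for n,uv,z in[("hood",(112,209),.055),("tail",(201,214),.055),("handle",(244,218),.18),("stop",(327,222),.07)]: print(n,plane(t,uv,z)[0].round(3))
for n,uv,z in[("hood",(155,146),.055),("tail",(195,181),.055),("handle",(212,170),.18),("stop",(283,262),.05)]: print("s",n,plane(s,uv,z)[0].round(3))
a=cv2.resize(t["color"][172:257,100:350],None,fx=3.2,fy=3.2,interpolation=2)
b=cv2.resize(s["color"][130:295,140:320],None,fx=1.9,fy=1.9,interpolation=2)
c=np.zeros((272+314,800,3),np.uint8);c[:272]=a[:272];c[272:272+b.shape[0],:b.shape[1]]=b[:314]
cv2.imwrite("pics/c1.png",c)
E
```

```text
hood [0.495 0.365 0.055]
tail [0.487 0.112 0.055]
handle [ 0.465 -0.012  0.18 ]
stop [ 0.473 -0.244  0.07 ]
s hood [0.497 0.354 0.055]
s tail [0.489 0.12  0.055]
s handle [ 0.453 -0.027  0.18 ]
s stop [ 0.472 -0.249  0.05 ]
```

View pics/c1.png

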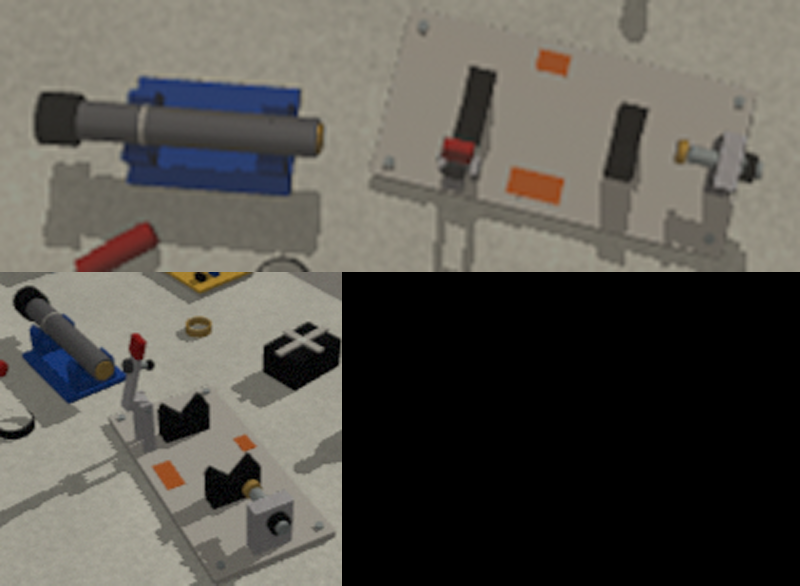

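Enlarged (3.2x), the view shows two black V-blocks at (475,105) and (627,142), the brass button at (682,152), and the red handle pad at (458,150). The clamp hinge is on the robot side. The tube's hood already points left, towards the clamp end.

```bash
cat > m.py <<'E'
from h import *
def comps(d,mask,roi,mn=4):
    x0,y0,x1,y1=roi; m=np.zeros(mask.shape,np.uint8); m[y0:y1,x0:x1]=mask[y0:y1,x0:x1]
    n,l,st,c=cv2.connectedComponentsWithStats(m); return [(c[i].round(2),st[i].tolist(),cv2.minAreaRect(np.argwhere(l==i)[:,::-1].astype(np.float32))) for i in range(1,n) if st[i][4]>=mn]
def masks(d):
    h=cv2.cvtColor(d["color"],cv2.COLOR_BGR2HSV);H,S,V=cv2.split(h)
    return dict(black=((V<62)&(S<110)).astype(np.uint8),brass=((H>12)&(H<30)&(S>95)&(V>70)).astype(np.uint8),red=(((H<6)|(H>172))&(S>140)&(V>60)).astype(np.uint8),orange=((H>5)&(H<14)&(S>130)).astype(np.uint8))
def tri(a,ua,b,ub):
    A=[];B=[]
    for d,u in((a,ua),(b,ub)):
        r=d["R"]@[(u[0]-d["cx"])/d["fx"],(u[1]-d["cy"])/d["fy"],1];r/=np.linalg.norm(r);P=np.eye(3)-np.outer(r,r);A.append(P);B.append(P@d["o"])
    return np.linalg.lstsq(np.vstack(A),np.hstack(B),rcond=None)[0]
E
python3 - <<'E'
from m import *
t=cam("top");s=cam("side")
for n,d,roi in(("top",t,(100,170,350,260)),("side",s,(140,130,320,295))):
    for k,m in masks(d).items():
        for c in comps(d,m,roi): print(n,k,c[0],c[1],"rect",np.round(c[2][0],1),np.round(c[2][1],1),round(c[2][2],1))
# plate outline (low-saturation bright) in top
h=cv2.cvtColor(t["color"],cv2.COLOR_BGR2HSV)
for p in [(230,200),(285,240),(240,250+10),(210,190),(150,212),(130,210)]: print(p,h[p[1],p[0]])
E
```

```text
top black [248.16 204.58] [242, 193, 13, 25, 180] rect [248.  204.9] [ 7.8 23. ] 14.0
top black [121.01 209.91] [111, 201, 33, 18, 257] rect [127.2 209.3] [32.5 15.9] 3.4
top black [149.11 202.89] [148, 201, 3, 4, 9] rect [149.  202.5] [3. 2.] 90.0
top black [190.5 206. ] [190, 205, 2, 3, 6] rect [190.5 206. ] [2. 1.] 90.0
top black [295.04 216.35] [289, 205, 13, 24, 192] rect [295.  216.2] [ 8.4 23.1] 11.9
top black [170.23 218.12] [145, 214, 54, 13, 162] rect [171.4 220.4] [53.1  9. ] 4.4
top black [324.25 216.5 ] [324, 215, 2, 4, 4] rect [324.2 216.4] [0.6 3.2] 18.4
top black [333.8 224.2] [331, 220, 6, 9, 30] rect [333.8 224.1] [3.8 8. ] 15.9
top black [241.71 225.04] [238, 223, 8, 5, 28] rect [241.5 225. ] [6.6 4.1] 18.4
top black [321.78 227.33] [321, 224, 3, 7, 9] rect [321.8 227. ] [1.2 6.3] 11.3
top black [195.  256.5] [193, 254, 4, 6, 6] rect [194.9 256.2] [5.8 1. ] 59.0
top brass [199.46 213.77] [199, 211, 2, 7, 13] rect [199.5 214. ] [6. 1.] 90.0
top brass [312.71 219.  ] [311, 216, 4, 7, 21] rect [312.8 219.1] [2.7 6.5] 11.3
top red [243.44 217.69] [239, 215, 9, 8, 39] r
[... 1472 characters left out ...]
158.68] [238, 154, 13, 10, 94] rect [244.  158.5] [ 9. 12.] 90.0
side brass [194.4 181. ] [191, 177, 8, 9, 60] rect [194.5 181. ] [8. 7.] 90.0
side brass [271.45 242.31] [268, 239, 9, 10, 42] rect [271.2 242.8] [5.7 9.2] 45.0
side red [211.78 169.04] [208, 163, 8, 13, 79] rect [211.5 169. ] [12.  7.] 90.0
side red [141.16 180.44] [140, 177, 4, 8, 25] rect [141.5 180.5] [7. 3.] 90.0
side orange [268.47 219.56] [263, 216, 12, 8, 57] rect [268.2 219.8] [9.9 6.4] 45.0
side orange [228.46 236.57] [221, 230, 16, 15, 136] rect [228.5 236.5] [15.8  9.2] 56.3
(230, 200) [ 20  33 140]
(285, 240) [ 19  34 142]
(240, 260) [ 21  33 108]
(210, 190) [ 22  33 148]
(150, 212) [18 17 76]
(130, 210) [18 16 78]
```

```bash
python3 - <<'E'
from m import *
t=cam("top");s=cam("side")
print("tail",tri(t,(200.3,213.9),s,(194.5,181)).round(4), plane(t,(200.3,213.9),.055).round(4), plane(s,(194.5,181),.055).round(4))
print("button",tri(t,(312.8,219.1),s,(271.4,242.4)).round(4),plane(t,(312.8,219.1),.062).round(4),plane(s,(271.4,242.4),.062).round(4))
print("hood top",plane(t,(119.2,209.3),.055).round(4))
v=plane(t,[(248.3,203.9),(295.3,215.3)],.062);print("V",v.round(4),np.linalg.norm(v[0]-v[1]),np.degrees(np.arctan2(*(v[0]-v[1])[[0,1]])))
o=plane(t,[(272.55,191.1),(266.9,229.5)],.012);print("orange",o.round(4),"side",plane(s,[(268.4,219.6),(228.5,236.5)],.012).round(4))
print("handle",tri(t,(243.4,217.7),s,(211.8,169)).round(4))
# plate edges: print canny-free profile: rows along columns at the top edge
g=t["color"].astype(int)
for u in(232,255,290,320): print(u,[(r,g[r,u].tolist()) for r in range(172,200,1)][:0], np.abs(np.diff(g[174:206,u].sum(1))).argmax()+174.5, np.diff(g[174:206,u].sum(1)).tolist())
E
```

```text
tail [0.4859 0.1145 0.0596] [[0.4877 0.1143 0.055 ]] [[0.4878 0.1209 0.055 ]]
button [ 0.4792 -0.2037  0.07  ] [[ 0.4806 -0.2051  0.062 ]] [[ 0.4843 -0.1971  0.062 ]]
hood top [[0.4946 0.345  0.055 ]]
V [[ 0.5191 -0.0213  0.062 ]
 [ 0.4901 -0.1554  0.062 ]] 0.1371492281956524 12.204402628775805
orange [[ 0.5665 -0.092   0.012 ]
 [ 0.4522 -0.0776  0.012 ]] side [[ 0.5685 -0.0889  0.012 ]
 [ 0.454  -0.0749  0.012 ]]
handle [ 0.4658 -0.0092  0.169 ]
232 [] 182.5 [-15, 27, -7, -38, -26, 9, -49, -50, 106, 59, -6, 0, -1, 0, -1, 1, -1, 4, -1, -1, 1, -1, 0, 1, -2, 2, -2, 0, 0, 2, -3]
255 [] 193.5 [-3, -2, -2, 7, 7, -8, -16, 0, -1, 4, -4, 2, 1, -4, 3, 0, 2, 1, -9, -38, -17, 13, 3, 38, 33, -5, -5, -4, -2, 3, -2]
290 [] 187.5 [-1, -11, -10, 4, 5, 7, 2, -6, 0, -6, 0, 7, -6, -12, -2, 1, 1, 0, 0, -1, 3, -3, -2, 2, 2, -1, 1, -2, 0, 1, 1]
320 [] 194.5 [4, 4, -6, -9, -4, 5, 5, 1, 5, 3, -3, -4, 5, 9, 0, -3, -10, 2, 9, -1, -43, -7, 23, -1, 0, 0, 0, 0, -1, 1, 3]
```

```bash
cat > g.py <<'E'
import sys
from h import *
def rt(yaw):
    a=np.radians(yaw);x=np.array([np.cos(a),np.sin(a),0]);z=np.array([0,0,-1.]);return np.c_[x,np.cross(z,x),z]
def go(p,yaw):
    s=readout.read_state();R0=R.from_rotvec(s["tcp_rot"]).as_matrix()
    print("from",s["tool_pos"].round(4),"shift",(R0.T@(np.array(p)-s["tool_pos"])).round(4),"turn",np.degrees(R.from_matrix(R0.T@rt(yaw)).as_rotvec()).round(2),"F",s["wrist_force"].round(2),"t",round(s["time"],2))
if __name__=="__main__":
    a=[float(v) for v in sys.argv[1:]];go(a[:3],a[3])
E
python3 g.py .4915 .2135 .25 88.3
```

```text
from [0.1669 0.6539 0.2481] shift [-0.4235 -0.3465 -0.0018] turn [-2.000e-02  1.000e-02  7.739e+01] F [ 0.17 -0.3  -1.06] t 0.4
```

>>> jog_arm --deltas '[-0.4235,-0.3465,0,0,0,77.4,1,-0.4235,-0.3465,0,0,0,77.4,1,-0.4235,-0.3465,0,0,0,77.4,1,-0.4235,-0.3465,0,0,0,77.4,1,-0.4235,-0.3465,0,0,0,77.4,1,-0.4235,-0.3465,0,0,0,77.4,1,-0.4235,-0.3465,0,0,0,77.4,1,-0.4235,-0.3465,0,0,0,77.4,1]'

```text
time: 1.2
tool_pos: [0.4051, 0.3304, 0.2487]
tcp_rot: [2.09, 2.345, 0.002]
wrist_force: [0.1, 0.4, 0.1]
width: 1.003
grip_force: 0.0
```

```bash
python3 g.py .4915 .2135 .16 88.3
```

```text
from [0.4051 0.3304 0.2487] shift [-0.1261  0.0723  0.0887] turn [ 0.05 -0.03  8.3 ] F [0.13 0.39 0.06] t 1.2
```

>>> jog_arm --deltas '[-0.126,0.072,0,0,0,8.3,1,-0.126,0.072,0,0,0,8.3,1,-0.126,0.072,0,0,0,8.3,1,-0.126,0.072,0.09,0,0,8.3,1,-0.126,0.072,0.09,0,0,8.3,1,-0.126,0.072,0.09,0,0,8.3,1]'

```text
time: 1.8
tool_pos: [0.4864, 0.2132, 0.1522]
tcp_rot: [-2.246, -2.19, 0.018]
wrist_force: [-0.5, 0.0, -0.7]
width: 1.0
grip_force: 0.0
```

```bash
python3 g.py .4915 .2135 .053 88.3
```

```text
from [0.4864 0.2132 0.1522] shift [0.0009 0.0062 0.0991] turn [-0.65  0.27  0.25] F [-0.47  0.01 -0.69] t 1.8
```

>>> jog_arm --deltas '[0,0,0.04,0,0,0,1,0,0,0.04,0,0,0,1,0,0,0.04,0,0,0,1]'

```text
time: 2.1
tool_pos: [0.4911, 0.2162, 0.1195]
tcp_rot: [2.247, 2.196, 0.0]
wrist_force: [-0.1, -0.3, 0.9]
width: 1.005
grip_force: 0.0
```

```bash
python3 g.py .4915 .2135 .053 88.3
```

```text
from [0.4911 0.2162 0.1195] shift [-0.0027  0.0005  0.0665] turn [ 0.   -0.    0.37] F [-0.11 -0.27  0.85] t 2.1
```

>>> jog_arm --deltas '[-0.003,0.0005,0.035,0,0,0.4,1,-0.003,0.0005,0.0665,0,0,0.4,1,-0.003,0.0005,0.0665,0,0,0.4,1,-0.003,0.0005,0.0665,0,0,0.4,-1,-0.003,0.0005,0.0665,0,0,0.4,-1,-0.003,0.0005,0.0665,0,0,0.4,-1,-0.003,0.0005,0.0665,0,0,0.4,-1,-0.003,0.0005,0.0665,0,0,0.4,-1]' --squeeze 30

```text
time: 2.9
tool_pos: [0.4904, 0.2133, 0.0538]
tcp_rot: [-2.255, -2.184, 0.001]
wrist_force: [-6.8, 0.9, 10.0]
width: 0.415
grip_force: 29.4
```

```bash
python3 g.py .4915 .2135 .053 88.3
```

```text
from [0.4904 0.2133 0.0538] shift [0.0002 0.0011 0.0008] turn [-0.12 -0.05 -0.12] F [-6.83  0.91 10.04] t 2.9
```

>>> jog_arm --deltas '[0,-0.001,-0.004,0,0,0,-1,0,-0.001,-0.03,0,0,0,-1,0,-0.001,-0.07,0,0,0,-1,0,-0.001,-0.11,0,0,0,-1,0,-0.001,-0.15,0,0,0,-1,0,-0.001,-0.19,0,0,0,-1,0,-0.001,-0.215,0,0,0,-1,0,-0.001,-0.215,0,0,0,-1]'

```text
time: 3.7
tool_pos: [0.4929, 0.2135, 0.2721]
tcp_rot: [2.252, 2.184, 0.014]
wrist_force: [1.3, 0.6, -3.3]
width: 0.412
grip_force: 31.2
```

```bash
python3 - <<'E'
from m import *
from g import go
go([.4915,.2135,.27],88.3)
t=cam("top");s=cam("side")
a=t["color"][150:270,60:260];b=s["color"][60:200,110:290]
c=np.zeros((600,800,3),np.uint8)
a=cv2.resize(a,None,fx=2.4,fy=2.4,interpolation=2);b=cv2.resize(b,None,fx=2.2,fy=2.2,interpolation=2)
c[:a.shape[0],:a.shape[1]]=a;c[290:290+b.shape[0],:b.shape[1]]=b
cv2.imwrite("pics/l1.png",c)
E
```

```text
from [0.4929 0.2135 0.2721] shift [-0.0001 -0.0014  0.0021] turn [ 0.53 -0.2  -0.06] F [ 1.31  0.57 -3.32] t 3.7
```

View pics/l1.png

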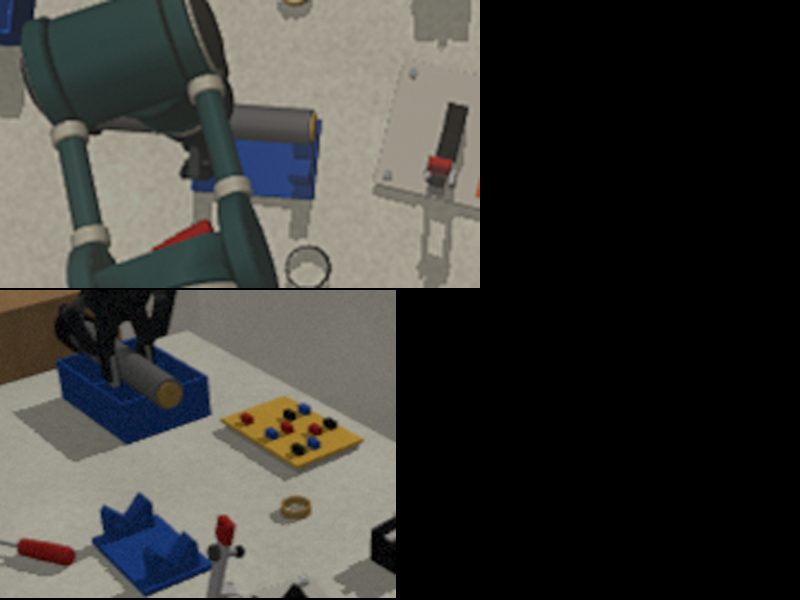

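The tube is lifted and level. Its tail is at about (191,202) in the top view and (186,107) in the side view. Next I'll get the tail-to-TCP distance and the placing pose.

```bash
python3 - <<'E'
from m import *
from g import go
s=readout.read_state();p=s["tool_pos"];print(p.round(4))
t=cam("top");sd=cam("side")
for d,roi,n in((t,(170,180,210,230),"top"),(sd,(170,90,200,130),"side")):
    for c in comps(d,masks(d)["brass"],roi):
        print(n,c[0],c[1],plane(d,c[0],p[2]+.002).round(4))
print(tri(t,(191.2,202),sd,(186.4,106.8)))
mid=np.array([.5046,-.0884]);ex=np.array([np.sin(np.radians(12)),np.cos(np.radians(12))])
q=mid+ex*(-.100+.099);print(q);go([q[0],q[1],.27],78)
E
```

```text
[0.49   0.2125 0.2663]
top [190.5 204. ] [190, 199, 2, 11, 20] [[0.4856 0.1166 0.2683]]
side [185.97 108.6 ] [181, 103, 10, 12, 86] [[0.4855 0.1177 0.2683]]
[0.48802573 0.11540868 0.27333417]
[ 0.50439209 -0.08937815]
from [0.4888 0.212  0.2639] shift [-0.3008  0.0249 -0.0056] turn [-0.23  0.13 10.23] F [-0.16  0.03 -3.6 ] t 3.9
```

>>> jog_arm --deltas '[-0.03,0.0025,-0.005,0,0,1,-1,-0.075,0.006,-0.005,0,0,2.5,-1,-0.12,0.01,-0.005,0,0,4,-1,-0.165,0.013,-0.005,0,0,5.5,-1,-0.21,0.017,-0.005,0,0,7,-1,-0.255,0.021,-0.005,0,0,8.6,-1,-0.285,0.024,-0.005,0,0,9.6,-1,-0.304,0.025,-0.005,0,0,10.2,-1]'

```text
time: 4.7
tool_pos: [0.5045, -0.0942, 0.2687]
tcp_rot: [-2.441, -1.972, 0.006]
wrist_force: [0.1, 0.7, -4.2]
width: 0.412
grip_force: 31.1
```

>>> jog_arm --deltas '[0,0,0,0,0,0,-1,0,0,0,0,0,0,-1,0,0,0,0,0,0,-1]'

```text
time: 5.0
tool_pos: [0.5053, -0.0909, 0.2703]
tcp_rot: [-2.438, -1.977, 0.002]
wrist_force: [-0.1, 0.5, -4.0]
width: 0.411
grip_force: 31.1
```

```bash
python3 - <<'E'
from m import *
from g import go
go([.5038,-.0923,.11],78)
t=cam("top");s=cam("side");go([.5038,-.0923,.11],78)
a=t["color"][140:260,200:360];b=s["color"][80:290,150:330]
c=np.zeros((600,800,3),np.uint8)
a=cv2.resize(a,None,fx=2.5,fy=2.5,interpolation=2);b=cv2.resize(b,None,fx=2.2,fy=2.2,interpolation=2)
c[:a.shape[0],:a.shape[1]]=a;c[:b.shape[0],400:400+b.shape[1]]=b
cv2.imwrite("pics/l2.png",c)
E
```

```text
from [ 0.5053 -0.0909  0.2703] shift [-0.0017 -0.0007  0.1603] turn [-0.15 -0.03  0.08] F [-0.13  0.47 -4.03] t 5.0
from [ 0.5057 -0.0908  0.2711] shift [-0.0019 -0.0013  0.1611] turn [-0.07 -0.02  0.12] F [-0.52 -0.09 -4.48] t 5.1
```

View pics/l2.png

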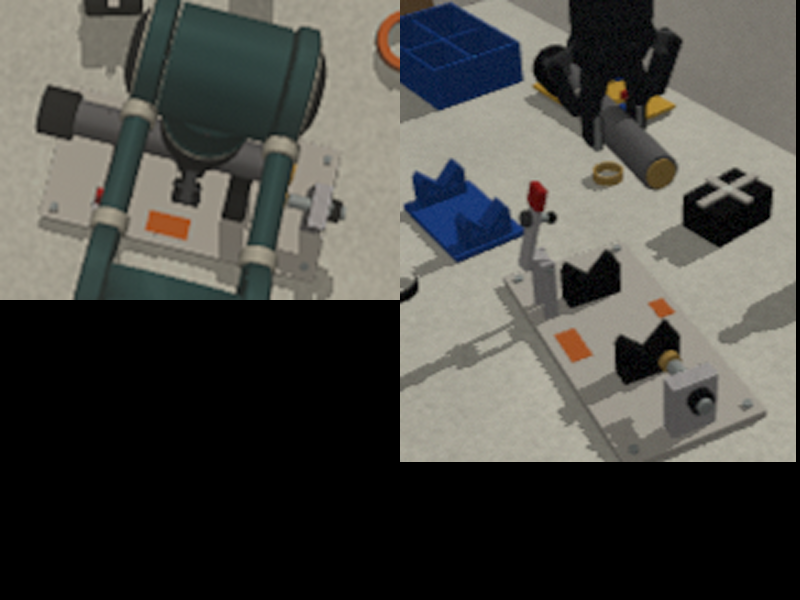

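The tube is above the cradle, aligned with the Vs, with its hood towards the clamp. The tail shows at about (655,172) in the right panel, short of the button. Now I'll lower it.

>>> jog_arm --deltas '[-0.0005,-0.001,0.03,0,0,0,-1,-0.001,-0.001,0.07,0,0,0,-1,-0.001,-0.001,0.11,0,0,0,-1,-0.001,-0.001,0.15,0,0,0,-1,-0.001,-0.001,0.175,0,0,0,-1,-0.001,-0.001,0.18,0,0,0,-1,-0.001,-0.001,0.18,0,0,0,-1,-0.001,-0.001,0.18,0,0,0,-1]'

```text
time: 5.9
tool_pos: [0.5065, -0.0927, 0.0936]
tcp_rot: [2.438, 1.977, 0.003]
wrist_force: [-0.0, -0.8, -4.0]
width: 0.41
grip_force: 31.1
```

```bash
python3 - <<'E'
from m import *
from g import go
go([.5038,-.0923,.061],78)
t=cam("top");s=cam("side");go([.5038,-.0923,.061],78)
b=s["color"][110:290,150:330]
b=cv2.resize(b,None,fx=3.2,fy=3.2,interpolation=2)
cv2.imwrite("pics/l3.png",b)
E
```

```text
from [ 0.5065 -0.0927  0.0936] shift [-0.0002 -0.0028  0.0326] turn [0.19 0.   0.07] F [-0.01 -0.76 -4.05] t 5.9
from [ 0.5068 -0.093   0.0942] shift [ 0.     -0.0032  0.0332] turn [0.26 0.   0.05] F [ 0.58 -1.22 -3.94] t 6.0
```

View pics/l3.png

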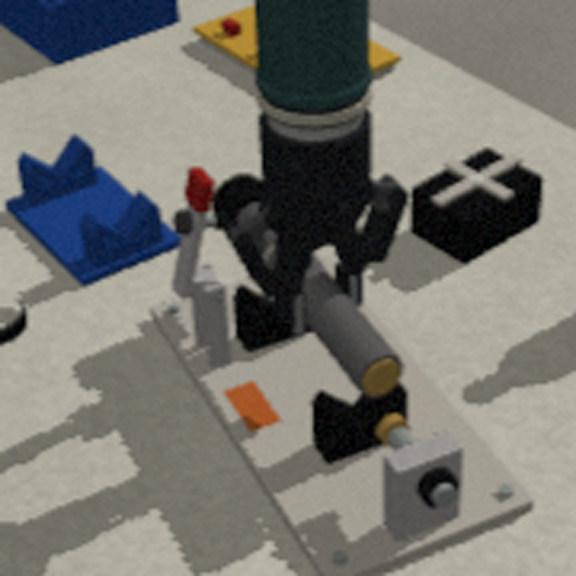

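>>> jog_arm --deltas '[0,-0.003,0.015,0,0,0,-1,0,-0.003,0.026,0,0,0,-1,0,-0.003,0.028,0,0,0,-1,0,-0.003,0.028,0,0,0,-1]'

```text
time: 6.4
tool_pos: [0.5023, -0.0922, 0.0642]
tcp_rot: [2.44, 1.977, 0.001]
wrist_force: [0.6, 0.3, -4.7]
width: 0.409
grip_force: 31.2
```

```bash
python3 g.py .5038 -.0923 .0605 78
```

```text
from [ 0.5023 -0.0922  0.0642] shift [0.0003 0.0015 0.0037] turn [0.04 0.01 0.03] F [ 0.58  0.33 -4.7 ] t 6.4
```

>>> jog_arm --deltas '[0,0.001,0.001,0,0,0,-1,0,0.001,0.0015,0,0,0,-1,0,0.001,0.0015,0,0,0,-1]'

```text
time: 6.7
tool_pos: [0.5034, -0.0924, 0.0627]
tcp_rot: [2.44, 1.977, 0.001]
wrist_force: [0.9, -0.7, -2.8]
width: 0.412
grip_force: 31.3
```

```bash
python3 g.py .5038 -.0923 .0605 78
```

```text
from [ 0.5034 -0.0924  0.0627] shift [0.0002 0.0004 0.0022] turn [0.06 0.   0.03] F [ 0.86 -0.74 -2.77] t 6.7
```

>>> jog_arm --deltas '[0,0,0.001,0,0,0,-1,0,0,0.001,0,0,0,-1,0,0,0.001,0,0,0,-1]'

```text
time: 7.0
tool_pos: [0.5039, -0.0925, 0.0621]
tcp_rot: [2.439, 1.977, 0.002]
wrist_force: [2.4, -0.6, 0.3]
width: 0.412
grip_force: 31.6
```

>>> jog_arm --deltas '[0,0.0007,0.0005,0,0,0,-1,0,0.0007,0.0007,0,0,0,-1,0,0.0007,0.0007,0,0,0,-1]'

```text
time: 7.3
tool_pos: [0.5044, -0.0927, 0.0616]
tcp_rot: [2.439, 1.977, 0.001]
wrist_force: [0.8, 0.0, 4.8]
width: 0.416
grip_force: 31.9
```

>>> jog_arm --deltas '[0,0,0,0,0,0,0.1,0,0,0,0,0,0,0.1,0,0,0,0,0,0,0.1]'

```text
time: 7.6
tool_pos: [0.5027, -0.0922, 0.06]
tcp_rot: [-2.44, -1.977, 0.001]
wrist_force: [0.4, -0.6, -0.1]
width: 0.548
grip_force: 0.0
```

>>> jog_arm --deltas '[0,0,-0.001,0,0,0,-1,0,0,-0.001,0,0,0,-1,0,0,-0.001,0,0,0,-1,0,0,-0.001,0,0,0,-1]' --squeeze 20

```text
time: 8.0
tool_pos: [0.5045, -0.0927, 0.062]
tcp_rot: [2.44, 1.976, 0.002]
wrist_force: [5.4, -1.4, -2.0]
width: 0.415
grip_force: 24.0
```

```bash
python3 - <<'E'
from m import *
from g import go
s=cam("side");go([.5038,-.0923,.061],78)
for c in comps(s,masks(s)["brass"],(250,220,300,260)): print(c[0],c[1])
b=cv2.resize(s["color"][160:290,180:330],None,fx=4,fy=4,interpolation=2)
cv2.imwrite("pics/l4.png",b)
E
```

```text
from [ 0.5045 -0.0927  0.062 ] shift [ 0.0002 -0.0008  0.001 ] turn [ 0.13 -0.    0.02] F [ 5.4  -1.22 -1.72] t 8.05
[269.08 239.89] [263, 234, 14, 15, 122]
```

View pics/l4.png

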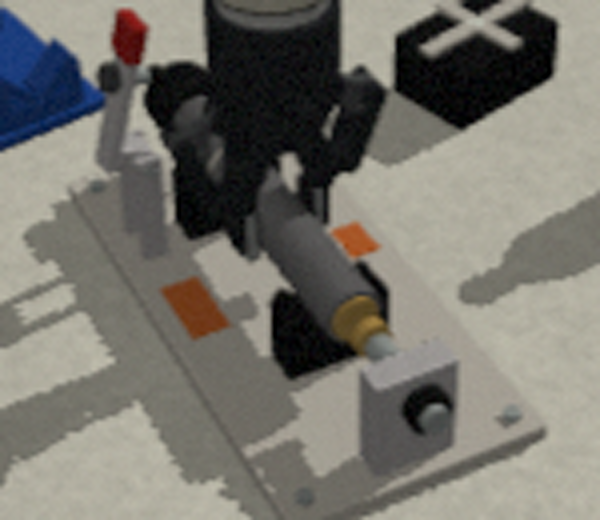

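The tube is bedded. Its brass tail at (360,320) in the crop is close to the button, with no big gap left. Now I'll centre the grip and slide it gently.

>>> jog_arm --deltas '[0,0.0015,0.0005,0,0,0,-1,-0.001,0.0015,0.0005,0,0,0,-1,-0.002,0.0015,0.0005,0,0,0,-1,-0.003,0.0015,0.0005,0,0,0,-1,-0.003,0.0015,0.0005,0,0,0,-1]'

```text
time: 8.55
tool_pos: [0.5047, -0.0947, 0.0614]
tcp_rot: [-2.441, -1.977, -0.002]
wrist_force: [3.1, 4.7, 2.9]
width: 0.41
grip_force: 24.3
```

>>> jog_arm --deltas '[0,0.0004,-0.0006,0,0,0,-1,0,0.0004,-0.0006,0,0,0,-1]'

```text
time: 8.75
tool_pos: [0.5045, -0.0954, 0.0614]
tcp_rot: [-2.44, -1.977, 0.0]
wrist_force: [3.0, 2.0, -0.1]
width: 0.41
grip_force: 24.0
```

>>> jog_arm --deltas '[-0.001,0,0,0,0,0,-1,-0.002,0,0,0,0,0,-1,-0.002,0,0,0,0,0,-1]'

```text
time: 9.05
tool_pos: [0.504, -0.0978, 0.0614]
tcp_rot: [-2.441, -1.977, 0.001]
wrist_force: [3.2, 1.9, -2.2]
width: 0.414
grip_force: 24.0
```

>>> jog_arm --deltas '[-0.001,0.0005,0.0003,0,0,0,-1,-0.002,0.0005,0.0003,0,0,0,-1,-0.003,0.0005,0.0003,0,0,0,-1,-0.003,0.0005,0.0003,0,0,0,-1]'

```text
time: 9.45
tool_pos: [0.5035, -0.1002, 0.0614]
tcp_rot: [-2.44, -1.976, 0.001]
wrist_force: [0.7, 4.5, 1.4]
width: 0.414
grip_force: 24.3
```

>>> jog_arm --deltas '[-0.001,0,0,0,0,0,-1,-0.002,0,0,0,0,0,-1,-0.002,0,0,0,0,0,-1]'

```text
time: 9.75
tool_pos: [0.5031, -0.1021, 0.0614]
tcp_rot: [-2.44, -1.976, 0.001]
wrist_force: [0.6, 5.4, 3.0]
width: 0.413
grip_force: 24.3
```

>>> jog_arm --deltas '[0,0,-0.0004,0,0,0,-1,-0.001,0,-0.0004,0,0,0,-1,-0.002,0,-0.0004,0,0,0,-1,-0.002,0,-0.0004,0,0,0,-1]'

```text
time: 10.15
tool_pos: [0.5026, -0.1046, 0.0614]
tcp_rot: [-2.44, -1.977, 0.002]
wrist_force: [-0.1, 2.6, 0.0]
width: 0.415
grip_force: 24.0
```

>>> jog_arm --deltas '[-0.001,0,0,0,0,0,-1,-0.002,0,0,0,0,0,-1,-0.002,0,0,0,0,0,-1]'

```text
time: 10.45
tool_pos: [0.5022, -0.1065, 0.0615]
tcp_rot: [-2.44, -1.977, 0.001]
wrist_force: [-0.5, 4.3, -0.1]
width: 0.416
grip_force: 24.1
```

>>> jog_arm --deltas '[-0.0005,0,0,0,0,0,-1,-0.001,0,0,0,0,0,-1,-0.001,0,0,0,0,0,-1]'

```text
time: 10.75
tool_pos: [0.5021, -0.1067, 0.0614]
tcp_rot: [-2.44, -1.976, -0.0]
wrist_force: [-1.7, 6.8, 0.1]
width: 0.409
grip_force: 24.1
```

>>> jog_arm --deltas '[-0.0005,0,0,0,0,0,-1,-0.001,0,0,0,0,0,-1,-0.001,0,0,0,0,0,-1]'

```text
time: 11.05
tool_pos: [0.5021, -0.1068, 0.0614]
tcp_rot: [-2.439, -1.975, -0.002]
wrist_force: [-0.1, 11.4, 0.6]
width: 0.415
grip_force: 24.1
```

The tube came up solid: about 0.3 mm of motion for 2 mm commanded, with the force rising to 11 N. I'll ease off a little and release.

>>> jog_arm --deltas '[0.0006,0,0,0,0,0,-1,0.0006,0,0,0,0,0,-1,0.0006,0,0,0,0,0,0.4,0.0006,0,0,0,0,0,0.4,0.0006,0,0,0,0,0,0.4,0.0006,0,0,0,0,0,0.4]'

```text
time: 11.65
tool_pos: [0.503, -0.1085, 0.062]
tcp_rot: [2.44, 1.977, 0.0]
wrist_force: [-0.1, 0.1, 0.1]
width: 0.699
grip_force: 0.0
```

>>> jog_arm --deltas '[0,0,-0.03,0,0,0,0.4,0,0,-0.07,0,0,0,0.4,0,0,-0.12,0,0,0,0.4,0,0,-0.165,0,0,0,-1,0,0,-0.19,0,0,0,-1,0,0,-0.19,0,0,0,-1]'

```text
time: 12.25
tool_pos: [0.5057, -0.1091, 0.2576]
tcp_rot: [2.434, 1.972, 0.009]
wrist_force: [0.8, -0.6, -0.2]
width: 0.186
grip_force: 0.0
```

```bash
python3 - <<'E'
from m import *
from g import go
go([.4658,-.0092,.25],78)
s=cam("side");t=cam("top")
for c in comps(s,masks(s)["red"],(180,140,240,200)): print("handle",c[0],c[1])
b=s["color"][130:290,180:330];b=cv2.resize(b,None,fx=3.6,fy=3.6,interpolation=2)
cv2.imwrite("pics/l5.png",b)
mid=np.array([.5035,-.0905]);ex=np.array([np.sin(np.radians(12)),np.cos(np.radians(12))]);ey=np.array([-ex[1],ex[0]])
for th in(1.35,1.25,1.15,.8,.4,.1,0):
    y=.057-(.084*np.cos(th)-.028*np.sin(th));z=.08+.084*np.sin(th)+.028*np.cos(th)
    P=np.r_[mid+ex*.07+ey*y,z];print(th,P.round(4),"side",proj(s,P).round(1),"top",proj(t,P).round(1))
E
```

```text
from [ 0.5057 -0.1091  0.2576] shift [ 0.0894 -0.0599  0.0069] turn [0.61 0.05 0.02] F [ 0.75 -0.57 -0.24] t 12.25
handle [211.78 169.04] [208, 163, 8, 13, 79]
1.35 [ 0.4536 -0.0083  0.1681] side [[207.9 170.9]] top [[242.6 222.9]]
1.25 [ 0.4622 -0.0102  0.1685] side [[211.4 169.8]] top [[243.4 219.6]]
1.15 [ 0.4709 -0.012   0.1681] side [[215.  168.9]] top [[244.2 216.4]]
0.8 [ 0.4999 -0.0182  0.1598] side [[226.9 168.6]] top [[246.9 205.8]]
0.4 [ 0.5273 -0.024   0.1385] side [[238.  172.9]] top [[249.4 196.9]]
0.1 [ 0.5413 -0.027   0.1162] side [[243.7 179. ]] top [[250.6 193.1]]
0 [ 0.5445 -0.0276  0.108 ] side [[244.9 181.4]] top [[250.8 192.5]]
```

View pics/l5.png

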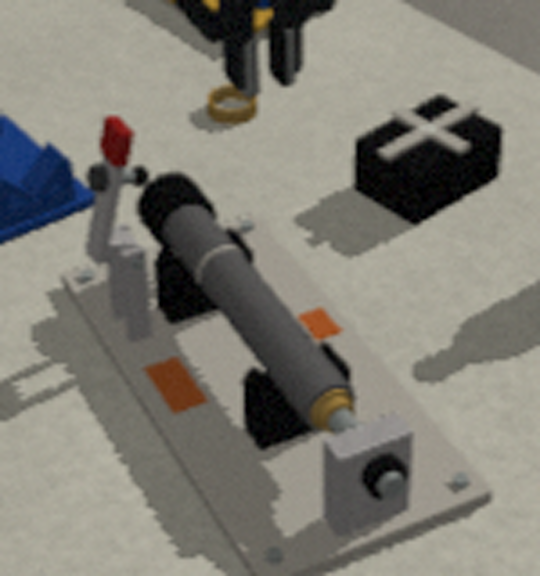

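The tube lies in both Vs with its tail on the button at about (332,410) in the crop. The clamp is still open at about 1.2 rad. Next I'll plan the closing arc for the closed fingertip on the handle face.

```bash
cat > arc.py <<'E'
from g import *
mid=np.array([.5055,-.087]);ex=np.array([np.sin(np.radians(12)),np.cos(np.radians(12))]);eu=np.array([ex[1],-ex[0]])
s=readout.read_state();R0=R.from_rotvec(s["tcp_rot"]).as_matrix();print(s["tool_pos"].round(4),"t",s["time"])
def tcp(th,e,back=0):
    a=np.array([np.cos(th),np.sin(th)]);n=np.array([-a[1],a[0]])
    c=np.array([-.057,.08])+(.084+e)*a+.028*n+np.array([-.0145-back,.017]);xy=mid+ex*.07+eu*c[0]
    return np.r_[xy,c[1]]
for n,th,e,b in[("app",1.22,.0,.035),("touch",1.22,0,.0)]+[("arc",t,.009*(1.2-t)/1.2,0) for t in np.arange(1.1,-.05,-.1)]:
    P=tcp(th,e,b);print(n,round(th,2),P.round(4),"shift",(R0.T@(P-s["tool_pos"])).round(4))
go(tcp(1.22,0,.035),78)
E
python3 arc.py
```

```text
[ 0.5028 -0.1083  0.2522] t 12.35
app 1.22 [0.4184 0.0031 0.1855] shift [ 0.0914 -0.1058  0.0665]
touch 1.22 [ 0.4526 -0.0042  0.1855] shift [ 0.0914 -0.0708  0.0666]
arc 1.1 [ 0.4633 -0.0065  0.1852] shift [ 0.0914 -0.0599  0.0669]
arc 1.0 [ 0.4723 -0.0084  0.1841] shift [ 0.0914 -0.0507  0.068 ]
arc 0.9 [ 0.4811 -0.0103  0.182 ] shift [ 0.0914 -0.0417  0.0701]
arc 0.8 [ 0.4898 -0.0121  0.1789] shift [ 0.0914 -0.0328  0.0732]
arc 0.7 [ 0.4981 -0.0139  0.1749] shift [ 0.0914 -0.0243  0.0772]
arc 0.6 [ 0.5061 -0.0156  0.1701] shift [ 0.0914 -0.0161  0.0821]
arc 0.5 [ 0.5136 -0.0172  0.1644] shift [ 0.0914 -0.0085  0.0878]
arc 0.4 [ 0.5205 -0.0186  0.1578] shift [ 0.0914 -0.0014  0.0943]
arc 0.3 [ 0.5268 -0.02    0.1506] shift [0.0914 0.005  0.1016]
arc 0.2 [ 0.5324 -0.0212  0.1426] shift [0.0914 0.0107 0.1096]
arc 0.1 [ 0.5372 -0.0222  0.1341] shift [0.0914 0.0156 0.1181]
arc -0.0 [ 0.5411 -0.023   0.125 ] shift [0.0914 0.0196 0.1272]
from [ 0.5028 -0.1083  0.2522] shift [ 0.0914 -0.1058  0.0665] turn [0.08 0.02 0.02] F [-0.17  0.77 -0.54] t 12.35
```

>>> jog_arm --deltas '[0.02,-0.04,-0.01,0,0,0,-1,0.05,-0.08,-0.01,0,0,0,-1,0.09,-0.106,-0.01,0,0,0,-1,0.091,-0.106,0,0,0,0,-1,0.091,-0.106,0.04,0,0,0,-1,0.091,-0.106,0.068,0,0,0,-1,0.091,-0.106,0.068,0,0,0,-1,0.091,-0.106,0.068,0,0,0,-1]'

```text
time: 13.15
tool_pos: [0.4168, 0.0027, 0.1823]
tcp_rot: [-2.439, -1.976, 0.005]
wrist_force: [0.2, -0.1, 0.9]
width: -0.003
grip_force: 0.0
```

```bash
python3 - <<'E'
from m import *
s=cam("side");print(readout.read_state()["tool_pos"],readout.read_state()["wrist_force"])
b=cv2.resize(s["color"][100:260,150:310],None,fx=3.6,fy=3.6,interpolation=2)
cv2.imwrite("pics/l6.png",b)
E
python3 arc.py
```

```text
[0.41804345 0.00261852 0.18378271] [1.08371296 0.28795997 1.93098568]
[0.418  0.0026 0.1838] t 13.2
app 1.22 [0.4184 0.0031 0.1855] shift [ 0.0005  0.0002 -0.0017]
touch 1.22 [ 0.4526 -0.0042  0.1855] shift [ 0.0005  0.0352 -0.0018]
arc 1.1 [ 0.4633 -0.0065  0.1852] shift [ 0.0005  0.0462 -0.0015]
arc 1.0 [ 0.4723 -0.0084  0.1841] shift [ 0.0005  0.0553 -0.0003]
arc 0.9 [ 0.4811 -0.0103  0.182 ] shift [0.0005 0.0644 0.0018]
arc 0.8 [ 0.4898 -0.0121  0.1789] shift [0.0005 0.0732 0.0048]
arc 0.7 [ 0.4981 -0.0139  0.1749] shift [0.0005 0.0818 0.0088]
arc 0.6 [ 0.5061 -0.0156  0.1701] shift [0.0005 0.0899 0.0136]
arc 0.5 [ 0.5136 -0.0172  0.1644] shift [0.0005 0.0976 0.0193]
arc 0.4 [ 0.5205 -0.0186  0.1578] shift [0.0005 0.1047 0.0259]
arc 0.3 [ 0.5268 -0.02    0.1506] shift [0.0005 0.1111 0.0331]
arc 0.2 [ 0.5324 -0.0212  0.1426] shift [0.0005 0.1168 0.0411]
arc 0.1 [ 0.5372 -0.0222  0.1341] shift [0.0005 0.1217 0.0496]
arc -0.0 [ 0.5411 -0.023   0.125 ] shift [0.0005 0.1257 0.0587]
from [0.418  0.0026 0.1838] shift [ 0.0005  0.0002 -0.0017] turn [-0.04  0.02  0.01] F [1.08 0.29 1.93] t 13.2
```

View pics/l6.png

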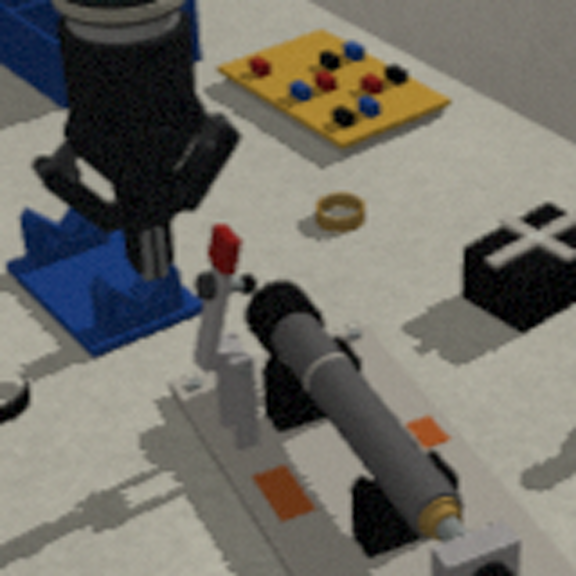

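The closed fingertips at about (155,270) stand on the robot side of the handle pad at (222,248), as planned. Now I'll push along the arc.

>>> jog_arm --deltas '[0.0005,0.015,-0.002,0,0,0,-1,0.0005,0.025,-0.002,0,0,0,-1,0.0005,0.031,-0.002,0,0,0,-1,0.0005,0.037,-0.002,0,0,0,-1,0.0005,0.042,-0.0015,0,0,0,-1,0.0005,0.046,-0.0015,0,0,0,-1]'

```text
time: 13.8
tool_pos: [0.4635, -0.0061, 0.186]
tcp_rot: [-2.441, -1.977, 0.0]
wrist_force: [-2.9, 0.6, 4.1]
width: 0.002
grip_force: 2.3
```

>>> jog_arm --deltas '[0,0.0045,0.0005,0,0,0,-1,0,0.009,0.001,0,0,0,-1,0,0.0135,0.002,0,0,0,-1,0,0.018,0.003,0,0,0,-1]'

```text
time: 14.2
tool_pos: [0.481, -0.0098, 0.1823]
tcp_rot: [2.441, 1.978, 0.0]
wrist_force: [-2.8, 0.9, 3.5]
width: 0.001
grip_force: 2.2
```

Pushing as expected at about 4–5 N.

>>> jog_arm --deltas '[0,0.0045,0.0015,0,0,0,-1,0,0.009,0.003,0,0,0,-1,0,0.013,0.005,0,0,0,-1,0,0.0175,0.007,0,0,0,-1,0,0.0215,0.0095,0,0,0,-1,0,0.0255,0.012,0,0,0,-1]'

```text
time: 14.8
tool_pos: [0.5063, -0.0152, 0.1704]
tcp_rot: [2.44, 1.977, 0.001]
wrist_force: [-1.5, 0.1, 5.0]
width: -0.001
grip_force: 2.3
```

```bash
python3 arc.py | sed -n '1p;8,15p'
```

```text
[ 0.5063 -0.0152  0.1704] t 14.8
arc 0.7 [ 0.4981 -0.0139  0.1749] shift [-0.0004 -0.0083 -0.0046]
arc 0.6 [ 0.5061 -0.0156  0.1701] shift [-0.0004 -0.0002  0.0003]
arc 0.5 [ 0.5136 -0.0172  0.1644] shift [-0.0004  0.0075  0.006 ]
arc 0.4 [ 0.5205 -0.0186  0.1578] shift [-0.0004  0.0146  0.0125]
arc 0.3 [ 0.5268 -0.02    0.1506] shift [-0.0004  0.021   0.0198]
arc 0.2 [ 0.5324 -0.0212  0.1426] shift [-0.0004  0.0267  0.0278]
arc 0.1 [ 0.5372 -0.0222  0.1341] shift [-0.0004  0.0316  0.0363]
arc -0.0 [ 0.5411 -0.023   0.125 ] shift [-0.0004  0.0355  0.0454]
```

>>> jog_arm --deltas '[0,0.004,0.003,0,0,0,-1,0,0.0075,0.006,0,0,0,-1,0,0.011,0.0093,0,0,0,-1,0,0.0146,0.0125,0,0,0,-1,0,0.018,0.016,0,0,0,-1,0,0.021,0.02,0,0,0,-1,0,0.024,0.024,0,0,0,-1,0,0.0267,0.028,0,0,0,-1]'

```text
time: 15.6
tool_pos: [0.5327, -0.0209, 0.1424]
tcp_rot: [2.44, 1.977, 0.002]
wrist_force: [1.0, -1.4, 4.6]
width: 0.0
grip_force: 2.3
```

>>> jog_arm --deltas '[0,0.0025,0.004,0,0,0,-1,0,0.005,0.0085,0,0,0,-1,0,0.006,0.011,0,0,0,-1,0,0.007,0.013,0,0,0,-1]'

```text
time: 16.0
tool_pos: [0.5391, -0.0222, 0.1293]
tcp_rot: [2.44, 1.977, 0.001]
wrist_force: [0.4, -1.3, 7.1]
width: 0.001
grip_force: 2.9
```

>>> jog_arm --deltas '[0,0,0.0015,0,0,0,-1,0,0,0.003,0,0,0,-1,0,0,0.003,0,0,0,-1]'

```text
time: 16.3
tool_pos: [0.5399, -0.0224, 0.1269]
tcp_rot: [2.439, 1.976, 0.003]
wrist_force: [3.2, -2.6, 5.4]
width: 0.003
grip_force: 2.6
```

>>> jog_arm --deltas '[0,0,0.001,0,0,0,-1,0,0,0.0015,0,0,0,-1,0,0,0.0015,0,0,0,-1]'

```text
time: 16.6
tool_pos: [0.5403, -0.0225, 0.1259]
tcp_rot: [2.438, 1.976, 0.004]
wrist_force: [2.8, -1.7, 6.1]
width: -0.0
grip_force: 3.3
```

>>> jog_arm --deltas '[0,0,0.0007,0,0,0,-1,0,0,0.0015,0,0,0,-1,0,0,0.0015,0,0,0,-1]'

```text
time: 16.9
tool_pos: [0.5406, -0.0225, 0.1249]
tcp_rot: [2.438, 1.976, 0.005]
wrist_force: [2.0, -2.5, 9.5]
width: 0.002
grip_force: 4.6
```

>>> jog_arm --deltas '[0,0,0.0007,0,0,0,-1,0,0,0.0015,0,0,0,-1,0,0,0.0015,0,0,0,-1]'

```text
time: 17.2
tool_pos: [0.5407, -0.0225, 0.1247]
tcp_rot: [2.438, 1.976, 0.005]
wrist_force: [-1.1, -2.1, 17.2]
width: -0.005
grip_force: 8.4
```

The clamp is on its hard stop: the force rose steeply to 17 N with no further travel. I'll ease off and retreat.

>>> jog_arm --deltas '[0,0,0,0,0,0,-1,0,0,-0.001,0,0,0,-1,0,0,-0.004,0,0,0,-1,0,0,-0.02,0,0,0,-1,0,0,-0.06,0,0,0,-1,0,0,-0.1,0,0,0,-1,0,-0.04,-0.12,0,0,0,-1,0,-0.04,-0.12,0,0,0,-1]'

```text
time: 18.0
tool_pos: [0.4971, -0.0129, 0.2439]
tcp_rot: [-2.44, -1.978, -0.001]
wrist_force: [0.7, -0.3, -1.0]
width: -0.001
grip_force: 0.0
```

```bash
python3 - <<'E'
from m import *
s=cam("side");print(readout.read_state()["tool_pos"],readout.read_state()["wrist_force"])
for c in comps(s,masks(s)["red"],(200,150,280,220)): print("handle",c[0],c[1])
for c in comps(s,masks(s)["brass"],(250,220,300,260)): print("tail",c[0],c[1])
b=cv2.resize(s["color"][130:290,170:330],None,fx=3.6,fy=3.6,interpolation=2)
cv2.imwrite("pics/l7.png",b)
E
```

```text
[ 0.49787038 -0.01316342  0.24212693] [ 0.5669049  -0.04847538 -0.15014785]
handle [245.78 181.91] [240, 178, 12, 9, 69]
tail [271.14 242.28] [266, 238, 12, 11, 72]
```

View pics/l7.png

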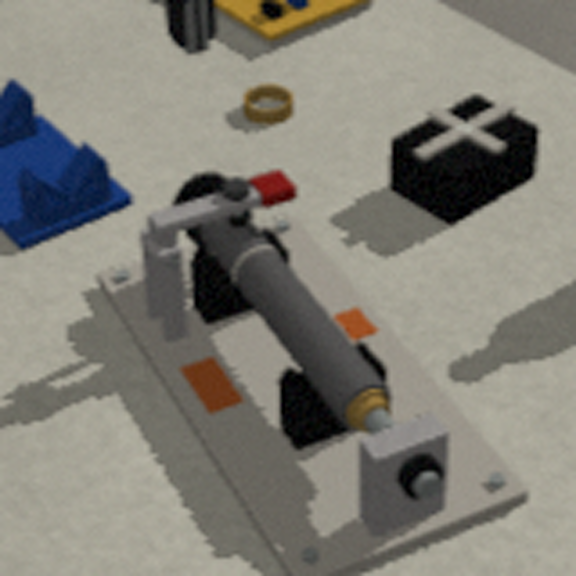

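The clamp is level, with its handle at (275,187) in the crop and the plunger on the tube. The tail sits on the button at (368,410), and the gripper is clear.

```bash
python3 -c "
from workcell import finish_job
print(finish_job())"
```

```text
the job is handed in; nothing more can be done
None
```

The job is handed in at about 18 s, with no verdict shown: the tube is bedded in both Vs and solid on the end stop, the clamp is fully down with its plunger on the tube, and the gripper is clear.

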